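# Unhook the blue dip probe from its keyhole rack and stand it in the beaker

## Task

Take the blue dip probe out of the white keyhole rack: slide it along its slot to the round wide end and lift it off there. Then stand it upright in the glass beaker, setting it down gently, and let go. Leave the orange probe hanging where it is.

Things in the scene. Friction and masses are not known exactly. Their poses are not given: they have to be found in the camera images.
- keyhole_rack: Fixed white plate 150 (x) x 240 (y) x 8 mm on two end panels, upper face 130 mm above the bench, nothing above it. Origin on the bench under its centre. Two keyhole slots along its x axis, at y = +60 and -60 mm: 16 mm wide, ending at x = +45 mm, opening at the -x end (nearer the robot) into a round hole 50 mm in diameter centred at x = -35 mm. Only there can a probe's foot pass.
- hole_left (a point): Centre of the round wide end of the slot at rack y = +60 mm, on the plate's upper face.
- hole_right (a point): Centre of the round wide end of the slot at rack y = -60 mm, on the plate's upper face.
- probe_blue: The probe to take: round, 153 mm tall, 0.2 kg: steel foot 30 mm in diameter, 30 high; 9 mm stem up to 105; blue collar 60 mm in diameter, 8 thick (wider than the hole: cannot fall through); blue grip 24 mm in diameter from 113 to 153. Origin under the foot, z up. Hangs by its collar in the narrow part of either slot, 55 to 75 mm from the hole's centre, foot 25 mm above the bench.
- probe_blue_grip (a point): Middle of the blue probe's round grip, on its axis, 136 mm above the foot's underside (23 mm above the collar's upper face).
- probe_orange: Same probe with orange collar and grip, hanging in the other slot; to be left alone. Origin at the centre of the foot's underside.
- beaker: Loose clear glass beaker with a spout, open and hollow, 93 mm high, 70 mm in diameter outside, about 56 mm inside, floor 2 mm thick, 0.09 kg, on the bench to the right of the rack. Origin at the centre of its underside. The probe's collar stays above the rim when its foot stands on the floor.
Mind the look-alikes: they are no part of the job. Of the things like the probe_blue, leave any that is red; of the rest the larger one is meant.

How it is judged:
On the way:
1. the blue probe is slid to the round wide end of its slot, its foot still below the plate ((horizontal distance between probe_blue and hole_left below 0.02 m or horizontal distance between probe_blue and hole_right below 0.02 m) and z of probe_blue in the frame of keyhole_rack below 0.09 m).
At the end, for the whole second after the job is handed in: The blue probe stands in the beaker with its foot on the beaker's floor (within 15 mm in height), no more than 15 degrees from upright, released and at rest; the beaker stands upright on the bench; the orange probe hangs within 25 mm of where it was (horizontal distance between probe_blue and beaker below 0.03 m and z of probe_blue in the frame of beaker below 0.015 m and angle between probe_blue's own z axis and vertical below 0.26 rad and angle between beaker's own z axis and vertical below 0.1 rad and height (world z) of beaker below 0.01 m and linear speed of probe_blue below 0.02 m/s and distance of probe_orange from where it was at the start of the episode below 0.025 m); the robot touches nothing.
It fails at once if the orange probe is moved from its place (more than 25 mm) (distance of probe_orange from where it was at the start of the episode above 0.025 m).
It fails at once if the probe is slammed into the beaker (more than 60 N between them) (contact force between probe_blue and beaker above 60 N).
It fails at once if the probe is dropped (let go and falling more than about 20 mm) (contact force between the fingers and probe_blue below 0.05 N and linear speed of probe_blue above 0.62 m/s).
It also fails if it takes over 45 s, if anything falls off the work surface, if the arm or the gripper's body presses on something with over 40 N, if the wrist force passes 120 N, or if a joint passes its speed limit or range.

## Robot

A 6-joint arm with a two-finger parallel gripper is mounted at the origin on a cart in front of the work surface, level with it; the furniture and walls round the work are solid. World frame = base frame: x ahead of the robot, y to its left, z up, the work surface at z = 0. Lengths are in m, angles in rad, forces in N, time in s.
With the tool pointing down it reaches from about 0.25 to 0.725 m from the base axis. Payload 4 kg.
Tool frame: the origin (TCP) lies at the very end of the fingers, on their centre line; the grasp point (between the pads) lies 19 mm behind it; z points along the fingers, y is the line along which they close (so a half turn about z gives the same grasp; the last joint's range is limited). The gripper opens to 85 mm and grips with 20 to 120 N. Pads are 22 mm wide; open, the fingers measure 114 mm over their backs; the gripper's body (76 mm by 85 mm) begins 54 mm behind the grasp point. The pads swing forward as they close: fully open they stand 13 mm farther back than shut.
Start: joints at [1.179, 0.241, 0.005, 1.335, 0, 1.571], TCP at [0.191, 0.462, 0.205] pointing down, gripper open.
Joint ranges: [-2.72, 2.72], [-1.05, 1.87], [-1.09, 1.28], [-1.99, 2.15], [-1.42, 1.44], [-3.14, 3.14]. Speed limits (rad/s): [2.79, 2.79, 3.14, 3.14, 3.14, 3.14].

## Interface

Orientations are given as a unit quaternion [x, y, z, w].
In Python, from workcell import bot, vision, workorder gives the robot as it stands.
- The arm moves only by the shell command python3 -m creep 'ROWS' [OPENING]. ROWS is JSON, a list of rows, each a list of 2 entries, a list of its own where there are three numbers: the shift along the tool's x, y, z in mm, then the turn, a rotation vector about the tool's x, y, z in rad. In form: [[[dx, dy, dz], [wx, wy, wz]], ...]. A call has 1 to 12 rows; each row shifts and turns the commanded pose from where the row before left it, along the tool's axes as they then stand; what a row does not reach is not made up. A row lasts 1/8 s, in which the tool goes at most 62.5 mm and 10.7 degrees, less where a joint would pass 70% of its speed; a pose out of reach is approached as far as the arm can. A call is refused whole if a number of a shift passes 62.5 or a number of a turn 0.188, either way. A call with a gripper value outside its range is refused whole. OPENING is the finger opening in mm, from 0 to 85.4, set as the call begins (- or left out, the last holds). The fingers move at their own pace and stop on an object; the grip force is fixed at half the most. Time passes only in rows, so rows that do not move let the fingers close. It gives the time, the measured TCP pose, the force, the opening and the grip force at its end, in the units of the state.
- bot.get_obs(): the state, without advancing time (a new reading comes with each control period).
- vision.camera(name): name is "scene" or "top" or "wrist"; returns a dict with "image" (420x560x3 uint8, blue, green, red), "z_map" (420x560 float32, m along the optical axis (not along the pixel's ray), 0 where there is no reading), "K" (3x3 intrinsics, pixels), "k1" (the pictures are not rectified: a ray, as slopes to the right and down, at radius r is drawn at 1 + k1 r^2 times it, then the intrinsics apply), "rvec" (rotation vector, rad) and "tvec" (3), from world to camera coordinates, as OpenCV has them; the wrist camera has in their place "tool_from_camera" (4x4, takes a point from camera to tool coordinates, whose origin is the TCP and whose axes are the flange's). Camera axes: x right, y down, z forward; pixel columns grow to the right and rows downward; lengths in m; the calibration is good to about 2 mm. A picture is of the moment at which its call begins: read the wrist's pose just before it.
- workorder.job_done(): hands the job in; it is judged then, once.
Trained networks look in a picture, given as the dict that the camera call returned (one of the last four; its "shot" number tells which), for a name from the list of things; names that differ only in an ending like _2 or _b are one class to them, and where a whole thing is asked for, a point or a joint stands for the part that bears it (a point fixed in the world has none). Each returns a list of dicts, best first, with "score" (0 to 1); they miss things now and then, are a little off and sometimes report something else, mostly with a low value. They report only what shows in the picture. A call takes as long as a camera call. They do not tell look-alikes from the thing itself.
- vision.spot_in(picture, query): "position" ([column, row] in pixels, amid what is visible of it).
- vision.place_of(picture, query): "position" ([column, row] in pixels: a listed point, or the origin of a listed thing).
The state is a dict: "clock": time; "joint_pos": joint angles; "joint_vel": joint speeds; "tau": joint torques, N m; "eef_pos": TCP position; "tool_rot": TCP orientation; "ft_force": force on the tool from outside, world axes, zero at the start; "ft_torque": the same for the moment, N m; "grip_width": finger opening in m; "grasp_force": force on a finger pad.
Only numpy, scipy, OpenCV 4.12 (cv2) and the standard library are available. Lean on these libraries where they do the work, as an engineer would, in place of code of your own. Each camera call takes 0.05 s, during which the arm holds its last target. There are 200 camera calls.

## Working session

There is one attempt and no reset: what is moved stays moved. The work goes in short steps, Python scripts to look and compute and a shell command to move; the robot and the scene stay as the last step left them, time stands still between calls to the robot, and variables do not carry over. Pictures are saved under pics/ and viewed, at most 10 in all, crops included, and the job is handed in when it is done.

```bash
mkdir -p pics
cat > h.py <<'E'
import numpy as np, cv2
from scipy.spatial.transform import Rotation as R
from workcell import bot, vision, workorder
def pose(p):
    """camera->world 4x4"""
    T=np.eye(4)
    if "rvec" in p:
        r=R.from_rotvec(np.ravel(p["rvec"])).as_matrix(); T[:3,:3]=r.T; T[:3,3]=-r.T@np.ravel(p["tvec"])
        return T
    o=p["obs"]; T[:3,:3]=R.from_quat(o["tool_rot"]).as_matrix(); T[:3,3]=o["eef_pos"]
    return T@np.array(p["tool_from_camera"])
def cam(n):
    o=bot.get_obs(); p=vision.camera(n); p["obs"]=o; return p
def ray(p,uv):
    K=np.array(p["K"]); x=(np.array(uv,float)-K[[0,1],2])/K[[0,1],[0,1]]
    s=x.copy()
    for _ in range(20): s=x/(1+p["k1"]*(s@s))
    return np.r_[s,1]
def at_z(p,uv,z):
    T=pose(p); d=T[:3,:3]@ray(p,uv); return T[:3,3]+d*(z-T[2,3])/d[2]
def at_depth(p,uv):
    T=pose(p); u,v=np.round(uv).astype(int); return T[:3,3]+T[:3,:3]@ray(p,uv)*p["z_map"][v,u]
E
python3 - <<'E'
from h import *
print(bot.get_obs())
a=cam("scene");b=cam("top")
for n,p in(("scene",a),("top",b)):
    cv2.imwrite(f"pics/{n}1.png",p["image"])
    for q,z in(("keyhole_rack",0),("hole_left",.13),("hole_right",.13),("probe_blue_grip",.161),("probe_orange",.025),("beaker",0)):
        for r in vision.place_of(p,q)[:4]:
            print(n,q,round(r["score"],2),np.round(r["position"]),np.round(at_z(p,r["position"],z),3))
E
```

```text
{'clock': 0.0, 'joint_pos': array([1.17902353e+00, 2.41425575e-01, 3.75570156e-03, 1.33519130e+00,
       1.43448371e-05, 1.57078909e+00]), 'joint_vel': array([ 0.00203177,  0.00075907, -0.00053121,  0.00031049, -0.00056834,
        0.00014296]), 'tau': array([ 1.77443860e-05, -3.72315359e+01,  2.52409887e+01,  1.69284706e-02,
       -3.26444126e-05,  5.43574785e-07]), 'eef_pos': array([0.19065409, 0.46150069, 0.20381872]), 'tool_rot': array([ 1.94632414e-01,  9.80875710e-01, -1.01128344e-03, -2.07985992e-04]), 'ft_force': array([ 0.30608525, -0.1984849 ,  0.72728845]), 'ft_torque': array([-0.00045074, -0.02720945,  0.00854398]), 'grasp_force': 0.0, 'grip_width': 0.08500343777947364}
scene keyhole_rack 0.75 [273. 281.] [0.514 0.176 0.   ]
scene hole_left 0.95 [302. 263.] [0.464 0.243 0.13 ]
scene hole_left 0.3 [277. 255.] [0.513 0.214 0.13 ]
scene hole_right 0.68 [278. 221.] [0.495 0.107 0.13 ]
scene hole_right 0.59 [267. 187.] [ 0.505 -0.018  0.13 ]
scene probe_blue_grip 0.83 [275. 254.] [0.52  0.239 0.161]
scene probe_blue_grip 0.81 [352. 253.] [0.363 0.257 0.161]
scene probe_blue_grip 0.36 [277. 220.] [0.503 0.137 0.161]
scene probe_orange 0.6 [275. 281.] [0.513 0.196 0.025]
scene probe_orange 0.35 [277. 253.] [0.496 0.111 0.025]
scene beaker 0.89 [268. 188.] [ 0.485 -0.175  0.   ]
top keyhole_rack 0.74 [240. 207.] [0.515 0.184 0.   ]
top hole_left 0.78 [216. 220.] [0.466 0.237 0.13 ]
top hole_right 0.83 [262. 206.] [0.498 0.117 0.13 ]
top probe_blue_grip 0.91 [210. 196.] [0.524 0.246 0.161]
top probe_blue_grip 0.82 [162. 202.] [0.512 0.369 0.161]
top probe_blue_grip 0.75 [219. 266.] [0.351 0.225 0.161]
top probe_orange 0.83 [254. 188.] [0.564 0.144 0.025]
top beaker 0.85 [370. 207.] [ 0.506 -0.186  0.   ]
```

View pics/top1.png

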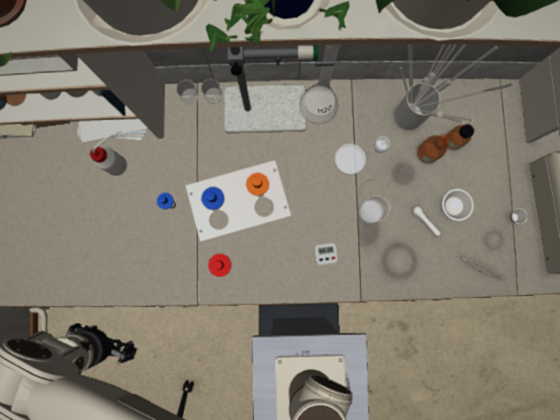

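View pics/scene1.png

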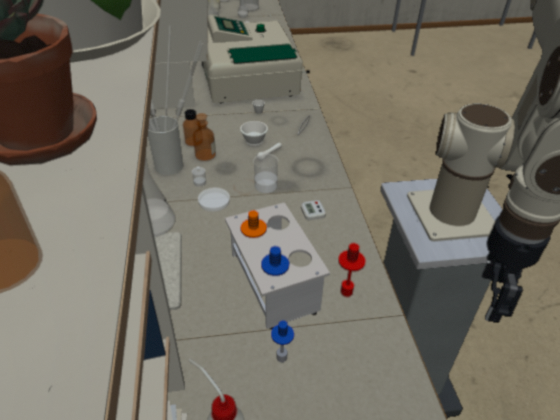

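The pictures show:
- Top view: the blue probe hangs in the rack's left slot (212,198), with orange beside it (258,184) and the holes at (218,220) and (263,206). The beaker is at about (372,209).
- Scene view: blue is at (275,260) and the beaker at (266,178).

Candidates, top-view pixels: the rack blue (212,198), the bench blue (166,201) and the red (220,265). Red is excluded, and the rack blue is the larger of the two blues and hangs in a slot, so it fits. I'll confirm with a crop.

```bash
cat >> h.py <<'E'
def go(xyz,yaw=None):
    """print tool-frame shift (mm) to world xyz and tool-z turn so that tool y has heading yaw (deg, mod 180)"""
    o=bot.get_obs(); r=R.from_quat(o["tool_rot"]); m=r.as_matrix()
    print("t",round(o["clock"],2),"tcp",np.round(o["eef_pos"],4),"zaxis",np.round(m[:,2],3),"F",np.round(o["ft_force"],1))
    print("shift mm",np.round(r.inv().apply(np.array(xyz)-o["eef_pos"])*1000,1))
    if yaw is not None:
        h=np.degrees(np.arctan2(m[1,1],m[0,1])); d=(yaw-h+90)%180-90
        print("yaw now",round(h,1),"turn about tool z rad",round(-np.radians(d),3))
E
python3 - <<'E'
from h import *
i=cv2.imread("pics/top1.png")[140:290,130:330]
cv2.imwrite("pics/crop1.png",cv2.resize(i,None,fx=4,fy=4,interpolation=2))
go([.522,.243,.28],15)
E
```

```text
t 0.7 tcp [0.1909 0.4621 0.2047] zaxis [ 0.  0. -1.] F [-0.4 -0.4 -0.1]
shift mm [-389.7  -76.1  -75.3]
yaw now 67.6 turn about tool z rad 0.917
```

View pics/crop1.png

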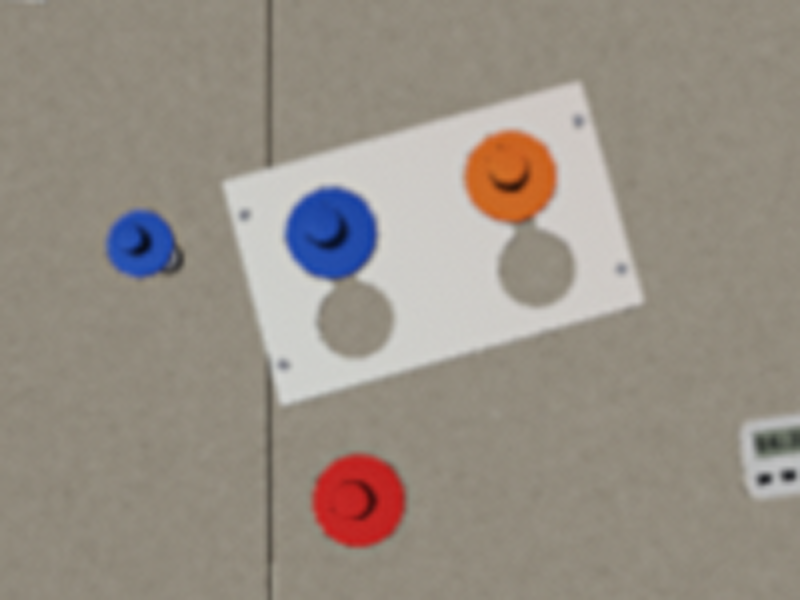

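The crop confirms it: the rack blue (crop 330,232) is clearly larger than the bench blue (140,243), and the red one is at (358,500). Next I lift and move above the rack blue.

```bash
python3 -m creep '[[[0,0,-38],[0,0,0]],[[0,0,-37],[0,0,0]],[[-40,-8,0],[0,0,0]],[[-50,-10,0],[0,0,0]],[[-50,-10,0],[0,0,0]],[[-50,-10,0],[0,0,0]],[[-50,-10,0],[0,0,0]],[[-50,-10,0],[0,0,0]],[[-50,-10,0],[0,0,0]],[[-50,-8,0],[0,0,0]],[[0,0,0],[0,0,0.18]]]' 85
python3 -m creep '[[[0,0,0],[0,0,0.184]],[[0,0,0],[0,0,0.184]],[[0,0,0],[0,0,0.184]],[[0,0,0],[0,0,0.184]],[[0,0,0],[0,0,0]],[[0,0,0],[0,0,0]]]'
python3 - <<'E'
from h import *
go([.522,.243,.28],15)
p=cam("wrist"); cv2.imwrite("pics/w1.png",p["image"])
for q,z in(("hole_left",.13),("hole_right",.13),("probe_blue_grip",.161)):
    for r in vision.place_of(p,q)[:3]:
        print(q,round(r["score"],2),np.round(r["position"]),np.round(at_z(p,r["position"],z),4))
E
```

```text
clock: 2.08
eef_pos: [0.525, 0.2405, 0.2785]
tool_rot: [0.287, 0.958, -0.0, -0.0]
ft_force: [0.2, -0.0, -1.2]
grip_width: 0.0848
grasp_force: 0.0
clock: 2.82
eef_pos: [0.5223, 0.243, 0.2797]
tool_rot: [0.607, 0.794, -0.0, -0.0]
ft_force: [-0.1, -0.2, 0.0]
grip_width: 0.0852
grasp_force: 0.0
t 2.83 tcp [0.5223 0.243  0.2797] zaxis [-0. -0. -1.] F [-0.1 -0.2  0. ]
shift mm [ 0.1 -0.3 -0.3]
yaw now 15.2 turn about tool z rad 0.004
hole_right 0.91 [231. 280.] [0.4978 0.1166 0.13  ]
probe_blue_grip 0.81 [277. 193.] [0.5212 0.247  0.161 ]
probe_blue_grip 0.65 [118. 161.] [0.3612 0.2375 0.161 ]
```

View pics/w1.png

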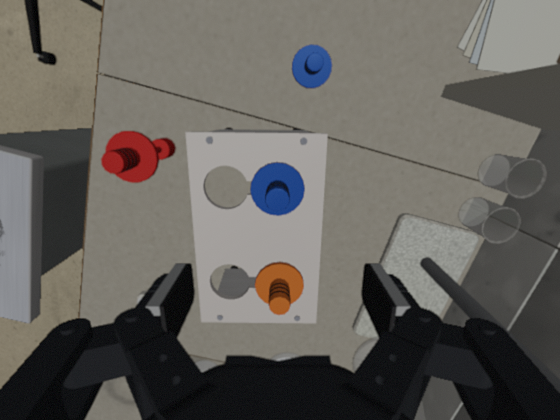

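The wrist view shows the blue grip at (277,195), centred between the fingers, with its collar at (277,188), its hole at (228,187) and orange at (279,290). I'll refine using the collar and hole outlines.

Run:
```python
from h import *
for n in("wrist","top"):
    p=cam(n); h=cv2.cvtColor(p["image"],cv2.COLOR_BGR2HSV)
    m=cv2.inRange(h,(105,120,50),(130,255,255))
    c=max((c for c in cv2.findContours(m,0,1)[0] if n=="top" or True),key=cv2.contourArea)
    e=cv2.fitEllipse(cv2.convexHull(c)); w=at_z(p,e[0],.138); print(n,np.round(e[0],1),"collar",np.round(w,4))
    # grip & collar points via depth
    q=np.array([at_depth(p,(u,v)) for u in range(int(e[0][0])-25,int(e[0][0])+26) for v in range(int(e[0][1])-30,int(e[0][1])+31) if m[v,u]])
    g=q[q[:,2]>.17]; k=q[(q[:,2]>.132)&(q[:,2]<.145)]
    for a in(g,k): print(len(a), np.round(cv2.minEnclosingCircle(a[:,:2].astype(np.float32))[0],4), np.round(np.median(a,0),4)) if len(a) else 0
go([.5215,.246,.142],15)
```

```text
wrist [277.  188.4] collar [0.5212 0.2463 0.138 ]
481 [0.513  0.2768] [0.5211 0.2464 0.1779]
1530 [0.5216 0.2453] [0.5179 0.2518 0.1381]
top [218.8 193.8] collar [0.5325 0.2271 0.138 ]
15 [0.4439 0.152 ] [0.4419 0.1508 0.7158]
49 [0.5334 0.2279] [0.5346 0.2237 0.1395]
t 3.12 tcp [0.5224 0.243  0.2797] zaxis [ 0. -0. -1.] F [-0.7 -0.7 -0.4]
shift mm [  3.2  -0.  137.7]
yaw now 15.1 turn about tool z rad 0.002
```

```bash
python3 -m creep '[[[3,0,20],[0,0,0]],[[0,0,30],[0,0,0]],[[0,0,30],[0,0,0]],[[0,0,30],[0,0,0]],[[0,0,15],[0,0,0]],[[0,0,10],[0,0,0]],[[0,0,0],[0,0,0]],[[0,0,0],[0,0,0]]]' 85
python3 -m creep '[[[0,0,0],[0,0,0]],[[0,0,0],[0,0,0]],[[0,0,0],[0,0,0]],[[0,0,0],[0,0,0]],[[0,0,0],[0,0,0]],[[0,0,0],[0,0,0]],[[0,0,0],[0,0,0]]]' 15
python3 - <<'E'
from h import *
p=cam("wrist"); cv2.imwrite("pics/w2.png",p["image"])
go([.464,.238,.145],15)
E
```

```text
clock: 4.12
eef_pos: [0.5224, 0.2462, 0.1459]
tool_rot: [0.608, 0.794, 0.001, 0.001]
ft_force: [0.3, 0.6, 0.4]
grip_width: 0.0846
grasp_force: 0.0
clock: 5.0
eef_pos: [0.5215, 0.2459, 0.1452]
tool_rot: [0.608, 0.794, 0.0, 0.0]
ft_force: [-2.8, -1.3, 5.4]
grip_width: 0.0201
grasp_force: 58.9
t 5.05 tcp [0.5215 0.2459 0.1452] zaxis [ 0.  0. -1.] F [-3.1 -1.1  4.6]
shift mm [  7.4 -57.6   0.1]
yaw now 15.1 turn about tool z rad 0.001
```

The grasp is good (58.9 N). Next I slide along the slot, about 57 mm along tool -y, lifting 1 mm first to unload the collar.

```bash
python3 -m creep '[[[0,0,-1],[0,0,0]],[[0,-5,0],[0,0,0]],[[0,-8,0],[0,0,0]],[[0,-8,0],[0,0,0]],[[0,-8,0],[0,0,0]],[[0,0,0],[0,0,0]]]'
```

```text
clock: 5.8
eef_pos: [0.4925, 0.238, 0.1455]
tool_rot: [0.608, 0.794, -0.0, -0.0]
ft_force: [-0.0, -1.2, -1.7]
grip_width: 0.0203
grasp_force: 58.8
```

```bash
python3 -m creep '[[[0,-8,0],[0,0,0]],[[0,-8,0],[0,0,0]],[[0,-8,0],[0,0,0]],[[0,-3,0],[0,0,0]],[[0,0,0],[0,0,0]],[[0,0,0],[0,0,0]]]'
python3 - <<'E'
from h import *
for n in("wrist","top"):
    p=cam(n); cv2.imwrite(f"pics/{n}3.png",p["image"])
    for q in("hole_left","hole_right"):
        for r in vision.place_of(p,q)[:2]: print(n,q,round(r["score"],2),np.round(r["position"]),np.round(at_z(p,r["position"],.13),4))
go([.466,.233,.145],15)
E
```

```text
clock: 6.55
eef_pos: [0.4678, 0.2314, 0.1458]
tool_rot: [0.608, 0.794, 0.0, 0.0]
ft_force: [0.1, -0.2, -2.0]
grip_width: 0.0199
grasp_force: 58.9
top hole_left 0.96 [218. 220.] [0.4662 0.2299 0.13  ]
top hole_left 0.37 [243. 204.] [0.5053 0.1667 0.13  ]
top hole_right 0.66 [263. 205.] [0.5015 0.1145 0.13  ]
t 6.85 tcp [0.4676 0.2313 0.1456] zaxis [-0. -0. -1.] F [-0.7 -0.2 -2.8]
shift mm [ 2.  -1.1  0.6]
yaw now 15.1 turn about tool z rad 0.001
```

View pics/wrist3.png

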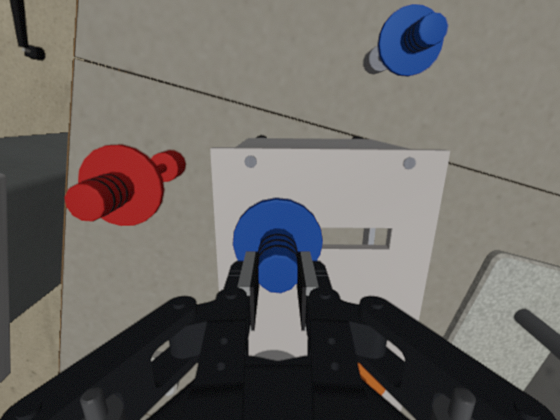

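The blue collar (277,240) covers the wide end of the slot, and the empty slot runs right to (390,238). I'll cross-check the hole centre from the slot's end, which lies 80 mm from it.

Run:
```python
from h import *
p=cam("wrist")
e=at_z(p,(391,238),.13); a=np.radians(15.2)
print(e, e[:2]-.08*np.array([np.cos(a),np.sin(a)]))
print([np.round(at_z(p,u,.13),4) for u in((250,162),(408,163),(211,150),(447,151))])
b=cam("top"); 
for p in (cam("top"),cam("scene")):
    for r in vision.place_of(p,"beaker")[:2]: print(r["score"],r["position"],at_z(p,r["position"],0))
```

```text
[0.54309739 0.25089068 0.13      ] [0.46589607 0.22991554]
[array([0.4377, 0.2763, 0.13  ]), array([0.5343, 0.3018, 0.13  ]), array([0.4125, 0.2772, 0.13  ]), array([0.5552, 0.3153, 0.13  ])]
0.55 [370.4, 209.8] [ 0.49754005 -0.1854129   0.        ]
0.85 [268.1, 185.4] [ 0.48166614 -0.18593056  0.        ]
```

The hole is centred within 2 mm, so I lift.

```bash
python3 -m creep '[[[0,-2,-8],[0,0,0]],[[0,0,-12],[0,0,0]],[[0,0,-15],[0,0,0]],[[0,0,-15],[0,0,0]],[[0,0,-20],[0,0,0]],[[0,0,-30],[0,0,0]],[[0,0,-30],[0,0,0]],[[0,0,0],[0,0,0]]]'
python3 - <<'E'
from h import *
go([.49,-.10,.30],15)
E
```

```text
clock: 8.15
eef_pos: [0.4672, 0.2316, 0.279]
tool_rot: [0.608, 0.794, 0.003, 0.002]
ft_force: [0.0, -0.1, -2.6]
grip_width: 0.0202
grasp_force: 59.0
t 8.15 tcp [0.4672 0.2316 0.279 ] zaxis [ 0.006  0.003 -1.   ] F [ 0.  -0.1 -2.6]
shift mm [-326.1  -64.1  -21.8]
yaw now 15.1 turn about tool z rad 0.001
```

```bash
python3 -m creep '[[[0,0,-20],[0,0,0]],[[-25,-8,0],[0,0,0]],[[-45,-14,0],[0,0,0]],[[-50,-15,0],[0,0,0]],[[-50,-15,0],[0,0,0]],[[-50,-15,0],[0,0,0]],[[-50,-15,0],[0,0,0]],[[-50,-15,0],[0,0,0]],[[-50,-15,0],[0,0,0]],[[-50,-15,0],[0,0,0]],[[-45,-14,0],[0,0,0]],[[-27,-9,0],[0,0,0]]]'
python3 -m creep '[[[0,0,0],[0,0,0]],[[0,0,0],[0,0,0]],[[0,0,0],[0,0,0]]]'
python3 - <<'E'
from h import *
p=cam("wrist"); cv2.imwrite("pics/w4.png",p["image"])
for r in vision.place_of(p,"beaker")[:2]: print(r["score"],r["position"],at_z(p,r["position"],0))
go([.49,-.186,.30],15)
E
```

```text
clock: 9.65
eef_pos: [0.4477, -0.2854, 0.294]
tool_rot: [0.609, 0.793, -0.0, -0.001]
ft_force: [0.3, -0.1, -2.5]
grip_width: 0.0202
grasp_force: 59.1
clock: 10.02
eef_pos: [0.4487, -0.2822, 0.2956]
tool_rot: [0.608, 0.794, 0.0, -0.0]
ft_force: [-0.1, -0.1, -2.5]
grip_width: 0.0202
grasp_force: 59.1
0.75 [318.6, 111.9] [ 0.48660553 -0.1839783   0.        ]
t 10.12 tcp [ 0.4489 -0.2823  0.2959] zaxis [ 0. -0. -1.] F [ 0.4 -0.1 -2.2]
shift mm [82.2 64.9 -4.1]
yaw now 15.2 turn about tool z rad 0.003
```

View pics/w4.png

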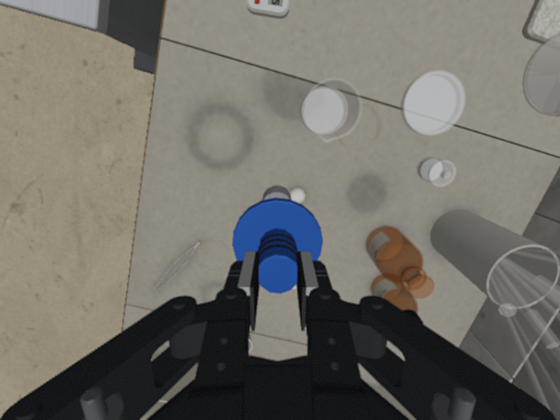

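The clear beaker's white floor disc is at about (325,111) and its rim circle at about (333,110). I'll enlarge it for a precise fit.

Run:
```python
from h import *
p=cam("wrist")
i=p["image"][60:160,270:390]; cv2.imwrite("pics/w4c.png",cv2.resize(i,None,fx=6,fy=6,interpolation=2))
for u,z in(((325,111),0.002),((333,110),.093)): print(np.round(at_z(p,u,z),4))
```

```text
[ 0.4956 -0.1805  0.002 ]
[ 0.4913 -0.1819  0.093 ]
```

View pics/w4c.png

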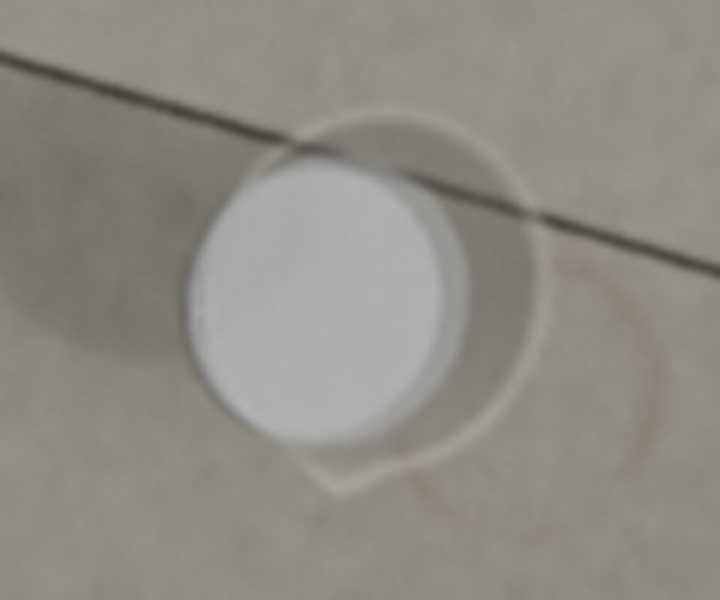

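The floor disc is centred at about crop (318,303), full-image (323,110.5). The rim is centred at about (380,278), full-image (333.3,106.3), with the spout at the bottom.

Run:
```python
from h import *
p=cam("wrist")
for u,z in(((323,110.5),0.002),((333.3,106.3),.093),((361.7,106.3),.093),((333.3,77.5),.093)): print(np.round(at_z(p,u,z),4))
go([.4915,-.180,.25],15)
```

```text
[ 0.4925 -0.1807  0.002 ]
[ 0.4904 -0.1779  0.093 ]
[ 0.5234 -0.1689  0.093 ]
[ 0.4803 -0.1475  0.093 ]
t 10.22 tcp [ 0.4488 -0.2826  0.2959] zaxis [ 0. -0. -1.] F [ 1.3 -0.4 -2.7]
shift mm [87.9 68.  45.9]
yaw now 15.1 turn about tool z rad 0.002
```

```bash
python3 -m creep '[[[22,17,0],[0,0,0]],[[30,23,0],[0,0,0]],[[26,20,0],[0,0,0]],[[10,8,10],[0,0,0]],[[0,0,20],[0,0,0]],[[0,0,20],[0,0,0]],[[0,0,0],[0,0,0]],[[0,0,0],[0,0,0]],[[0,0,0],[0,0,0]]]'
python3 - <<'E'
from h import *
go([.4915,-.1795,.126],15)
p=cam("wrist"); cv2.imwrite("pics/w5.png",p["image"])
for n in("scene",):
    p=cam(n);i=p["image"][80:230,190:340]; cv2.imwrite(f"pics/s5.png",cv2.resize(i,None,fx=4,fy=4,interpolation=2))
E
```

```text
clock: 11.35
eef_pos: [0.4919, -0.1811, 0.2467]
tool_rot: [0.608, 0.794, 0.0, 0.001]
ft_force: [-0.7, -0.3, -2.2]
grip_width: 0.0204
grasp_force: 59.1
t 11.35 tcp [ 0.4919 -0.1811  0.2467] zaxis [ 0.002 -0.001 -1.   ] F [-0.7 -0.3 -2.2]
shift mm [  1.8  -0.2 120.7]
yaw now 15.0 turn about tool z rad 0.001
```

View pics/s5.png

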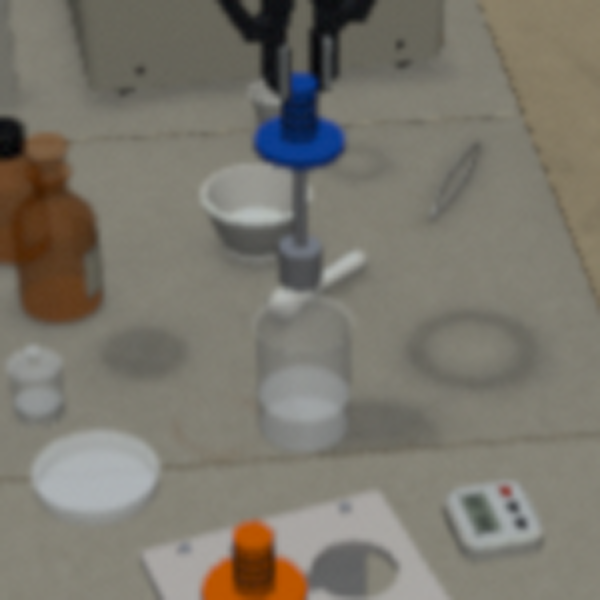

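The probe is upright (crop foot 300,265) and centred over the beaker (crop 303,~310). I'll descend until the foot is about 20 mm up, then go gently.

```bash
python3 -m creep '[[[2,0,15],[0,0,0]],[[0,0,20],[0,0,0]],[[0,0,20],[0,0,0]],[[0,0,20],[0,0,0]],[[0,0,15],[0,0,0]],[[0,0,10],[0,0,0]],[[0,0,0],[0,0,0]],[[0,0,0],[0,0,0]]]'
```

```text
clock: 12.45
eef_pos: [0.4915, -0.179, 0.1464]
tool_rot: [0.608, 0.794, 0.0, 0.001]
ft_force: [-0.1, -0.5, -1.5]
grip_width: 0.0204
grasp_force: 59.1
```

Foot about 26 mm up, no contact. Now I go slowly.

```bash
python3 -m creep '[[[0,0,5],[0,0,0]],[[0,0,4],[0,0,0]],[[0,0,4],[0,0,0]],[[0,0,3],[0,0,0]],[[0,0,2],[0,0,0]],[[0,0,2],[0,0,0]],[[0,0,0],[0,0,0]]]'
python3 -m creep '[[[0,0,1],[0,0,0]],[[0,0,1],[0,0,0]],[[0,0,0],[0,0,0]],[[0,0,0],[0,0,0]]]'
```

```text
clock: 13.32
eef_pos: [0.4908, -0.1787, 0.1256]
tool_rot: [0.608, 0.794, -0.0, -0.0]
ft_force: [0.4, 0.4, -1.7]
grip_width: 0.02
grasp_force: 59.1
clock: 13.82
eef_pos: [0.4909, -0.1787, 0.1238]
tool_rot: [0.608, 0.794, 0.0, 0.0]
ft_force: [0.1, -0.6, -1.5]
grip_width: 0.0203
grasp_force: 59.1
```

```bash
python3 -m creep '[[[0,0,1],[0,0,0]],[[0,0,0.6],[0,0,0]],[[0,0,0],[0,0,0]],[[0,0,0],[0,0,0]]]'
```

```text
clock: 14.32
eef_pos: [0.491, -0.1788, 0.1223]
tool_rot: [0.608, 0.794, 0.0, 0.0]
ft_force: [-0.7, 0.6, 0.2]
grip_width: 0.0199
grasp_force: 59.3
```

```bash
python3 -m creep '[[[0,0,0.5],[0,0,0]],[[0,0,0],[0,0,0]],[[0,0,0],[0,0,0]]]'
```

```text
clock: 14.7
eef_pos: [0.4913, -0.179, 0.1222]
tool_rot: [0.608, 0.794, 0.0, 0.001]
ft_force: [-1.1, 0.1, 5.5]
grip_width: 0.0201
grasp_force: 59.9
```

The foot is on the floor (+5.5 N). I'll release and retreat.

```bash
python3 -m creep '[[[0,0,0],[0,0,0]],[[0,0,0],[0,0,0]],[[0,0,0],[0,0,0]],[[0,0,0],[0,0,0]],[[0,0,0],[0,0,0]],[[0,0,0],[0,0,0]],[[0,0,0],[0,0,0]]]' 80
python3 -m creep '[[[0,0,-5],[0,0,0]],[[0,0,-10],[0,0,0]],[[0,0,-20],[0,0,0]],[[0,0,-30],[0,0,0]],[[0,0,-30],[0,0,0]],[[0,0,-20],[0,0,0]],[[0,0,0],[0,0,0]],[[0,0,0],[0,0,0]]]'
python3 - <<'E'
from h import *
p=cam("scene");i=p["image"][120:270,200:350]; cv2.imwrite("pics/s6.png",cv2.resize(i,None,fx=4,fy=4,interpolation=2))
go([.49,-.18,.25])
E
```

```text
clock: 15.58
eef_pos: [0.4909, -0.1787, 0.1216]
tool_rot: [0.608, 0.794, 0.0, 0.0]
ft_force: [0.2, -1.5, -0.2]
grip_width: 0.0799
grasp_force: 0.0
clock: 16.58
eef_pos: [0.4906, -0.1786, 0.2361]
tool_rot: [0.608, 0.794, -0.0, -0.0]
ft_force: [-0.6, -0.4, -1.2]
grip_width: 0.08
grasp_force: 0.0
t 16.62 tcp [ 0.4903 -0.1785  0.2356] zaxis [-0.002  0.001 -1.   ] F [-0.5  0.7 -0.3]
shift mm [ -1.3  -0.7 -14.4]
```

View pics/s6.png

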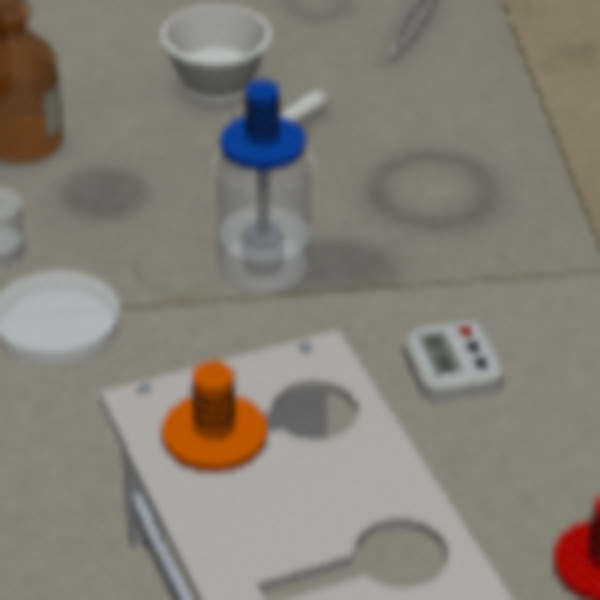

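The blue probe stands upright in the beaker (crop 263,200). Orange still hangs in place (213,415) and the gripper is clear.

```bash
python3 -c "
from workcell import workorder
print(workorder.job_done())"
```

```text
the job is handed in; nothing more can be done
None
```

The job is handed in, with no verdict returned: the last picture shows the blue probe standing upright and released in the beaker, the orange probe still hanging in its slot, and the gripper clear.

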